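# Bring the weighed bead from the carat balance to its canister

## Robot

A 7-joint arm with a two-finger parallel gripper is mounted at the origin on the work surface. World frame = base frame: x ahead of the robot, y to its left, z up, the work surface at z = 0. Lengths are in m, angles in rad, forces in N, time in s.
With the tool pointing down it reaches from about 0.35 to 0.9 m from the base axis. Payload 7.2 kg.
Tool frame: the origin (TCP) lies on the mounting face of the last link; the fingertips stand 173 mm ahead of it and the grasp point (between the pads) lies ahead of it (bot.hold_point_z is the z of the grasp point in the tool frame, in m); z points along the fingers, y is the line along which they close (so a half turn about z gives the same grasp; the last joint's range is limited). The gripper opens to 85 mm and grips with 20 to 120 N. Pads are 22 mm wide; open, the fingers measure 114 mm over their backs; the gripper's body (76 mm by 85 mm) begins 54 mm behind the grasp point. The pads swing forward as they close: fully open they stand 13 mm farther back than shut.
Start: joints at [1.265, 0.411, -0.013, 1.596, 0.006, 1.134, -0.082], TCP at [0.147, -0.607, 0.405] pointing down, gripper open.
Joint ranges: [-2.95, 2.95], [-0.29, 1.99], [-1.47, 1.44], [0.14, 2.54], [-1.03, 4.17], [0.13, 1.85], [-2.86, 2.86]. Speed limits (rad/s): [2.39, 2.39, 3.01, 3.01, 3.14, 3.14, 3.14].

## Interface

Orientations are given as a rotation vector (axis times angle).
In Python, from plant import monitor, optics, bot gives the robot as it stands.
- The arm moves only by the shell command python3 -m creep 'ROWS'. ROWS is JSON, a list of rows, each an object with "claw": the finger opening in mm, from 0 to 85.4; "xyz": the shift along the tool's x, y, z in mm, a list of three; "delta_rot": the turn, a rotation vector about the tool's x, y, z in rad, a list of three. In form: [{"claw": claw, "xyz": [x, y, z], "delta_rot": [wx, wy, wz]}, ...]. A call has exactly 5 rows; each row is the pose to reach, as a shift and turn from the pose commanded when the call began, along the tool's axes at that moment; what a row does not reach only later rows make up. A row lasts 1/8 s, in which the tool goes at most 62.5 mm and 10.7 degrees, less where a joint would pass 70% of its speed; a pose out of reach is approached as far as the arm can. A call with a gripper value outside its range is refused whole. The fingers move at their own pace and stop on an object; the grip force is fixed at half the most. Time passes only in rows, so rows that repeat a pose let the fingers close, or fill a call up. It gives the time, the measured TCP pose, the force, the opening and the grip force at its end, in the units of the state.
- monitor.get_state(): the state, without advancing time (a new reading comes with each control period).
- optics.snapshot(name): name is "scene" or "top" or "wrist"; returns the picture (480x640x3 uint8, red, green, blue); there is no depth.
- optics.calibration(name): a dict with "camera_matrix" (3x3 intrinsics, pixels), "extrinsics" (4x4, takes a point from camera to world coordinates). Camera axes: x right, y down, z forward; pixel columns grow to the right and rows downward; lengths in m; the calibration is good to about 2 mm. A picture is of the moment at which its call begins: read the wrist's pose just before it. calibration takes no time and is no camera call; for the wrist camera it gives the pose at the moment of the call.
- bot.hand_in(): hands the job in; it is judged then, once.
The state is a dict: "t": time; "joints": joint angles; "joint_vel": joint speeds; "tau": joint torques, N m; "position": TCP position; "ee_rot": TCP orientation; "force": force on the tool from outside, world axes, zero at the start; "torque": the same for the moment, N m; "opening": opening from 0.0 (shut) to 1.0 (fully open); "finger_force": force on a finger pad.
Only numpy, scipy, OpenCV 4.12 (cv2) and the standard library are available. Lean on these libraries where they do the work, as an engineer would, in place of code of your own. Each camera call takes 0.05 s, during which the arm holds its last target. There are 200 camera calls.

## Task

A polished stone bead lies loose in the scoop pan of the carat balance. Slide the balance's transport lock outwards to its end stop to free the pan, then lift the pan by its handle and turn it a quarter turn from the way it lay on the balance, so that its pouring lip is over the mouth of the open canister, a few centimetres above it; keep the pan level and the bead in the middle of the dish all the while, and leave everything else where it stands. Finish while holding the pan there, still and level, ready to tip: do not pour, put it down or let go.

Things in the scene. Friction and masses are not known exactly. Their poses are not given: they have to be found in the camera images.
- balance: Carat balance, fixed, level: white housing 250 mm wide (y), reaching 137 mm in front (-x) and 100 mm behind its origin; dark steel deck 48 mm high, front with display slopes down to 30 mm. Origin on the bench under the axis of the round pan carrier (radius 36 mm, top 66 mm above the bench). x axis points from the display to the back, away from the robot; y axis to its left, the side of the lock.
- lock (a joint): Transport lock of the balance, in m: 0 = locked (a steel tongue over the pan's flat rim holds the pan down), 0.025 = end stop, pan free. The lock grip slides straight along the balance's +y (outwards, away from the pan) as the value grows; it rubs with about 2 N and stays where it is left; starts at 0 to 0.006.
- lock_top (a point): Centre of the top of the lock's black upright grip, 92.5 mm above the bench: a block 14 mm along the balance's x, 18 mm along its y, 44 mm tall above the deck. Pinch it from above, fingers closing along the balance's x. From its top a tongue 10 mm wide, 4 mm thick reaches 40 mm towards the pan. When locked, the grip stands 85 mm from the pan's axis.
- pan: Scoop pan, loose, about 90 g: round steel dish lying level on the pan carrier. Rim radius 48 mm (flat rim 6 mm wide), dish radius 42 mm, 11 mm deep, flatter to its middle, where the bead settles. Origin at the centre of its foot's underside (foot radius 30 mm); rim top 17 mm above it. x axis points to the pouring lip, -x to the handle, z up; on the balance x is nearly the balance's x.
- handle (a point): Middle of the pan's wooden handle, 89 mm from the pan's axis on its -x side, 18 mm above the pan's origin (84 mm above the bench on the balance): a straight flat-sided bar 12 mm wide, 14 mm tall, 60 mm long, its underside 29 mm above the deck. Grasp it from above, fingers closing across it.
- lip_tip (a point): Tip of the pan's pouring lip: 68 mm from the pan's axis on its +x side, 17 mm above the pan's origin (so the pan's foot is 17 mm lower than the lip).
- dish_middle (a point): Middle of the dish's inner floor, 6 mm above the pan's origin, on its axis.
- bead: Polished dark stone ball, 22 mm in diameter, about 15 g, loose in the middle of the pan; it rolls freely when the pan tilts or is moved abruptly. Origin at its centre (its axes mean nothing).
- canister: The open aluminium bead canister, loose: round, 68 mm outside diameter, 100 mm tall, wall 2.5 mm, no lid; it stands beside the balance on the left or on the right. Origin at the centre of its underside.
- mouth (a point): Centre of the open canister's mouth, at the height of its rim, 100 mm above the bench.
- full_canister: Leave alone: same canister with its knurled screw lid on, 114 mm tall, on the other side of the balance. Origin at the centre of its underside.
- loose_lid: Leave alone: the open canister's screw lid, 74 mm diameter, 18 mm tall, on the bench behind it. Origin at the centre of its underside.
- weight_big: Leave alone: brass weight with a knob, 44 mm diameter, 61 mm tall, on the bench behind the balance. Origin at the centre of its underside.
- weight_small: Leave alone: brass weight with a knob, 22 mm diameter, 30 mm tall, standing on the balance's deck at the back right. Origin at the centre of its underside.
- vial: Leave alone: glass vial with a metal cap, 25 mm diameter, 79 mm long, lying along its x axis on the bench behind the balance. Origin at the middle of its underside.
- awl: Leave alone: awl with a wooden handle, 149 mm long, 29 mm thick, lying along its x axis on the bench at the right front. Origin at the middle of its underside.
- tweezers: Leave alone: steel tweezers, 110 mm long, 8 mm tall, lying along their x axis at the left front. Origin at the middle of their underside.
- loupe: Leave alone: black eye loupe, 36 mm diameter, 30 mm tall, on the bench far left. Origin at the centre of its underside.

How it is judged:
On the way, in this order (a step that is already met when the one before it is completed fails the run):
1. the transport lock is slid to its end stop (value of joint lock above 0.023 m), for 0.2 s.
2. the pan is lifted clear of the balance in the grip, level, with the bead in its middle (z of pan in the frame of balance above 0.086 m and contact force between pan and balance below 0.05 N and contact force between pan and the fingers above 1 N and angle between pan's own z axis and vertical below 0.1 rad and horizontal distance between bead and dish_middle below 0.014 m), for 0.2 s.
At the end, for the whole second after the job is handed in: Pan held by the gripper alone: lip tip within 25 mm of the open canister's axis, 8 to 75 mm above its rim; turned a quarter turn (within 14 deg), level (6 deg), still; bead within 10 mm of the middle; lock open; canister within 20 mm, other things within 30 mm of their places (horizontal distance between lip_tip and mouth below 0.025 m and z of lip_tip in the frame of canister between 0.108 and 0.175 m and angle between the x axis of pan and the y axis of balance, either way round below 0.25 rad and angle between each of pan, canister's own z axis and vertical below 0.1 rad and horizontal distance between bead and dish_middle below 0.01 m and z of bead in the frame of pan between 0.01 and 0.025 m and linear speed of pan below 0.02 m/s and angular speed of pan below 0.15 rad/s and linear speed of bead below 0.04 m/s and contact force between pan and the fingers above 1 N and contact force between pan and balance below 0.05 N and contact force between pan and canister below 0.05 N and contact force between pan and full_canister below 0.05 N and value of joint lock above 0.022 m and distance of canister from where it was at the start of the episode below 0.02 m and distance of each of full_canister, loose_lid, weight_big, weight_small, vial, awl, tweezers, loupe from where it was at the start of the episode below 0.03 m); the arm keeps its last pose, push and grip.
It fails at once if the bead rolls more than 16 mm from the middle of the dish (horizontal distance between bead and dish_middle above 0.016 m).
It fails at once if the pan is tilted more than 10 degrees (angle between pan's own z axis and vertical above 0.175 rad).
It fails at once if something that should be left alone is pushed more than 30 mm, or the open canister is (distance of any of full_canister, loose_lid, weight_big, weight_small, vial, awl, tweezers, loupe, canister from where it was at the start of the episode above 0.03 m).
It also fails if it takes over 61 s, if anything falls off the work surface, if the arm or the gripper's body presses on something with over 40 N, if the wrist force passes 120 N, or if a joint passes its speed limit or range.

## Working session

There is one attempt and no reset: what is moved stays moved. The work goes in short steps, Python scripts to look and compute and a shell command to move; the robot and the scene stay as the last step left them, time stands still between calls to the robot, and variables do not carry over. Pictures are saved under pics/ and viewed, at most 10 in all, crops included, and the job is handed in when it is done.

```bash
ls; mkdir -p pics; python3 - <<'E'
from plant import monitor, optics, bot
import cv2
print(monitor.get_state(), bot.hold_point_z)
for n in ("scene","top"):
    cv2.imwrite(f"pics/{n}0.png", optics.snapshot(n)[:,:,::-1])
    c=optics.calibration(n); print(c)
E
```

```text
pics
{'t': 0.0, 'joints': array([ 1.26478512,  0.41191551, -0.01269077,  1.59703168,  0.00558368,
        1.1342947 , -0.08215366]), 'joint_vel': array([-0.00068778,  0.00139902, -0.00081055, -0.00018113, -0.00060191,
       -0.00061733, -0.0007983 ]), 'tau': array([-9.97935422e-04, -6.00619841e+01,  6.82123639e-01, -2.99412525e+01,
        1.40103407e-02,  1.07752395e-02,  5.44756449e-05]), 'position': array([ 0.14715682, -0.60721391,  0.40384828]), 'ee_rot': array([-3.11782688e+00, -3.72554600e-01,  4.68289930e-04]), 'force': array([-0.488889  ,  0.42597252,  0.2530108 ]), 'torque': array([-0.0410539 ,  0.02082979,  0.04529358]), 'finger_force': 0.0, 'opening': 0.999072743134969} 0.1547
{'camera_matrix': array([[497.46025097,   0.        , 315.66744907],
       [  0.        , 497.46025097, 235.90331994],
       [  0.        ,   0.        ,   1.        ]]), 'extrinsics': array([[ 0.88195592,  0.38787061, -0.26778751,  0.7655981 ],
       [ 0.47124938, -0.73628733,  0.48559755, -0.37543692],
       [-0.00881953, -0.55447033, -0.83215676,  0.91297706],
       [ 0.        ,  0.        ,  0.        ,  1.        ]])}
{'camera_matrix': array([[590.84492953,   0.        , 323.40141279],
       [  0.        , 590.84492953, 249.65902375],
       [  0.        ,   0.        ,   1.        ]]), 'extrinsics': array([[ 2.72774667e-02, -9.95117282e-01,  9.48553330e-02,
         3.69020230e-01],
       [-9.99627417e-01, -2.72477445e-02,  1.60878748e-03,
         8.60151136e-02],
       [ 9.83661657e-04, -9.48638751e-02, -9.95489768e-01,
         1.57491481e+00],
       [ 0.00000000e+00,  0.00000000e+00,  0.00000000e+00,
         1.00000000e+00]])}
```

View pics/scene0.png

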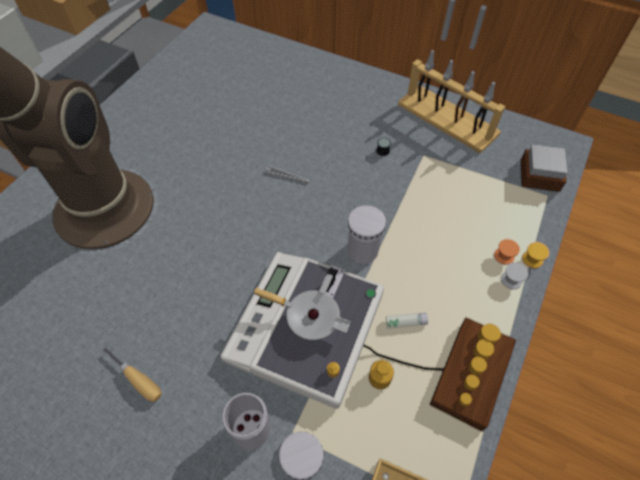

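View pics/top0.png

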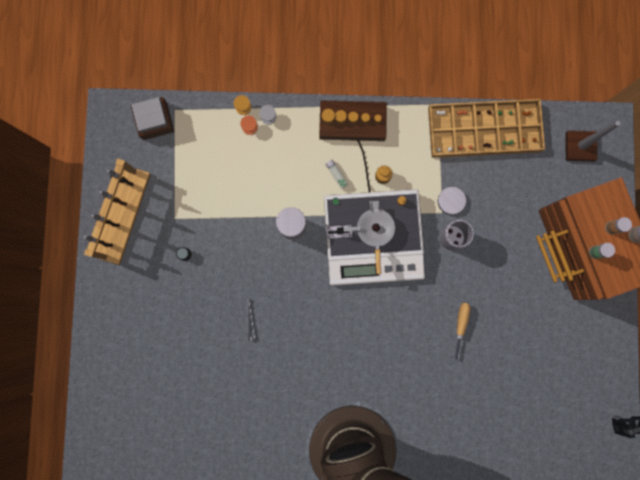

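The pictures show the balance at top (375,238), with the handle pointing to the robot and the lock grip to the left of the pan at (340,231). The open canister is on the right at (458,233). I'll enlarge both for accurate pixels.

```bash
python3 - <<'E'
import cv2
a=cv2.imread("pics/top0.png")[180:290,320:480]; cv2.imwrite("pics/topc.png",cv2.resize(a,None,fx=5,fy=5,interpolation=cv2.INTER_CUBIC))
a=cv2.imread("pics/scene0.png")[250:450,200:400]; cv2.imwrite("pics/scenec.png",cv2.resize(a,None,fx=3,fy=3,interpolation=cv2.INTER_CUBIC))
E
```

```text
(no output)
```

View pics/topc.png

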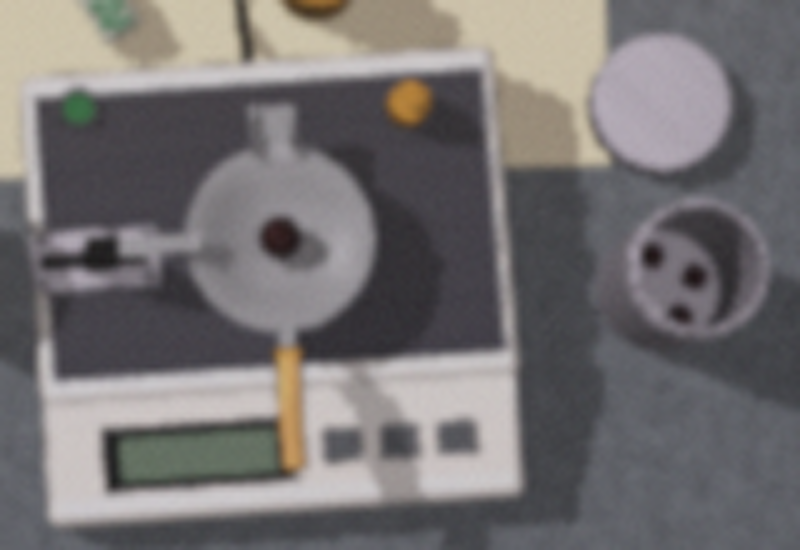

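View pics/scenec.png

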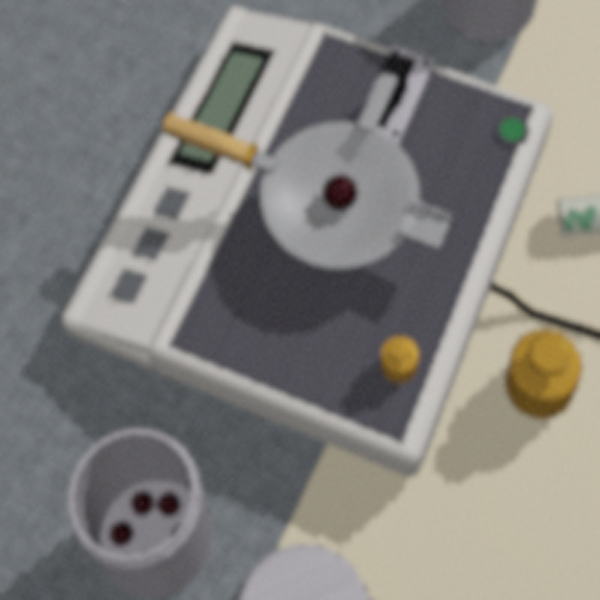

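```bash
cat > h.py <<'E'
import numpy as np
from plant import monitor, optics, bot
from scipy.spatial.transform import Rotation as R
def world(cam,u,v,z,calib=None):
    c=calib or optics.calibration(cam); K=c["camera_matrix"];E=c["extrinsics"]
    d=E[:3,:3]@np.linalg.solve(K,[u,v,1]); o=E[:3,3]
    return o+d*(z-o[2])/d[2]
E
python3 - <<'E'
from h import *
np.set_printoptions(precision=4,suppress=True)
T=lambda U,V,z:world("top",(U+.5)/5-.5+320,(V+.5)/5-.5+180,z)
S=lambda U,V,z:world("scene",(U+.5)/3-.5+200,(V+.5)/3-.5+250,z)
for n,t,s,z in [("pan",(282,238),(340,195),.083),("bead",(281,237),(340,192),.083),("h1",(288,347),(250,153),.091),("h2",(292,470),(168,122),.091),
 ("lip",(271,103),(443,233),.083),("grip",(101,252),(399,63),.0925),("mouth",(697,268),(136,497),.1)]:
    a=T(*t,z);b=S(*s,z);print(n,a,b,np.linalg.norm(a-b)*1e3)
for p in [(25,80,.048),(487,50,.048),(50,522,.03),(522,492,.03)]: print(T(*p))
s=monitor.get_state();print(R.from_rotvec(s["ee_rot"]).as_matrix())
E
```

```text
pan [ 0.5723 -0.0439  0.083 ] [ 0.5751 -0.0448  0.083 ] 3.0070751388495416
bead [ 0.5728 -0.0434  0.083 ] [ 0.5742 -0.043   0.083 ] 1.470087160019955
h1 [ 0.5158 -0.0472  0.091 ] [ 0.5153 -0.0491  0.091 ] 1.9328228274795023
h2 [ 0.4537 -0.0504  0.091 ] [ 0.4598 -0.0545  0.091 ] 7.32290297833362
lip [ 0.6417 -0.0369  0.083 ] [ 0.641  -0.0377  0.083 ] 1.1023569026808098
grip [0.5613 0.0483 0.0925] [0.5673 0.0486 0.0925] 5.999214698831852
mouth [ 0.5605 -0.2513  0.1   ] [ 0.5659 -0.2547  0.1   ] 6.438811542327911
[0.6568 0.0892 0.048 ]
[ 0.6793 -0.1525  0.048 ]
[0.4266 0.0699 0.03  ]
[ 0.449  -0.1765  0.03  ]
[[ 0.9719  0.2356 -0.0004]
 [ 0.2356 -0.9719  0.0013]
 [-0.0001 -0.0014 -1.    ]]
```

```bash
python3 -m creep '[{"claw":85,"xyz":[40,-38,0],"delta_rot":[0,0,-0.15]},{"claw":85,"xyz":[82,-79,0],"delta_rot":[0,0,-0.3]},{"claw":70,"xyz":[124,-120,0],"delta_rot":[0,0,-0.45]},{"claw":60,"xyz":[166,-160,0],"delta_rot":[0,0,-0.6]},{"claw":55,"xyz":[208,-200,0],"delta_rot":[0,0,-0.75]}]'
cat >> h.py <<'E'
def go(x,y,z,psi,hold=True):
    "shift in tool axes (mm) and turn to bring hold point (or TCP) to x,y,z pointing down with tool x at psi deg"
    s=monitor.get_state(); M=R.from_rotvec(s["ee_rot"])
    c,q=np.cos(np.radians(psi)),np.sin(np.radians(psi))
    G=R.from_matrix(np.array([[c,q,0],[q,-c,0],[0,0,-1.]]))
    p=np.array([x,y,z+(bot.hold_point_z if hold else 0)])
    print("shift",np.round(M.inv().apply(p-s["position"])*1e3,1),"rot",np.round((M.inv()*G).as_rotvec(),4),"t",s["t"],"pos",s["position"].round(4),"op",s["opening"],"j",s["joints"].round(2))
E
python3 -c "
from h import *
go(.564,.0485,.2,95)"
```

```text
t: 0.72
position: [0.3029, -0.3622, 0.4046]
ee_rot: [-2.762, -1.496, 0.0]
force: [0.6, -0.3, 0.2]
opening: 0.64
finger_force: 0.0
shift [486.6  -5.8  49.8] rot [-1.000e-04  1.000e-04 -6.654e-01] t 0.725 pos [ 0.3029 -0.3622  0.4046] op 0.6402941661505221 j [ 1.03  0.17 -0.29  1.94  0.06  1.04  0.14]
```

```bash
python3 -m creep '[{"claw":55,"xyz":[55,-1,0],"delta_rot":[0,0,-0.13]},{"claw":55,"xyz":[110,-2,0],"delta_rot":[0,0,-0.26]},{"claw":55,"xyz":[165,-3,0],"delta_rot":[0,0,-0.4]},{"claw":55,"xyz":[220,-4,0],"delta_rot":[0,0,-0.53]},{"claw":55,"xyz":[275,-5,0],"delta_rot":[0,0,-0.665]}]'
python3 -m creep '[{"claw":55,"xyz":[42,140,10],"delta_rot":[0,0,0]},{"claw":55,"xyz":[55,0,20],"delta_rot":[0,0,0]},{"claw":55,"xyz":[90,0,30],"delta_rot":[0,0,0]},{"claw":55,"xyz":[100,0,30],"delta_rot":[0,0,0]},{"claw":55,"xyz":[100,0,30],"delta_rot":[0,0,0]}]'
python3 -c "
from h import *
import cv2
go(.564,.0485,.078,95)
c=optics.calibration('wrist'); print(c)
import pickle; pickle.dump(c,open('w1.pkl','wb'))
cv2.imwrite('pics/w1.png',optics.snapshot('wrist')[:,:,::-1])"
```

```text
t: 1.35
position: [0.45, -0.1302, 0.4047]
ee_rot: [2.124, 2.315, -0.0]
force: [0.7, -0.3, -0.7]
opening: 0.646
finger_force: 0.0
t: 1.98
position: [0.4415, -0.0318, 0.375]
ee_rot: [2.127, 2.311, 0.0]
force: [0.9, 0.7, -0.2]
opening: 0.645
finger_force: 0.0
shift [ 69.9 128.6 142.4] rot [ 0.0006  0.0004 -0.004 ] t 1.975 pos [ 0.4415 -0.0318  0.375 ] op 0.6450745090612712 j [ 0.55  0.19 -0.65  2.02  0.14  0.97 -0.09]
{'camera_matrix': array([[363.78896084,   0.        , 316.60592501],
       [  0.        , 363.78896084, 245.62326667],
       [  0.        ,   0.        ,   1.        ]]), 'extrinsics': array([[ 9.96575582e-01,  7.94957237e-02,  2.27494884e-02,
         4.35605344e-01],
       [ 8.26868036e-02, -9.58257018e-01, -2.73690299e-01,
         3.71315313e-02],
       [ 4.26484993e-05,  2.74634152e-01, -9.61548793e-01,
         3.43581266e-01],
       [ 0.00000000e+00,  0.00000000e+00,  0.00000000e+00,
         1.00000000e+00]])}
```

View pics/w1.png

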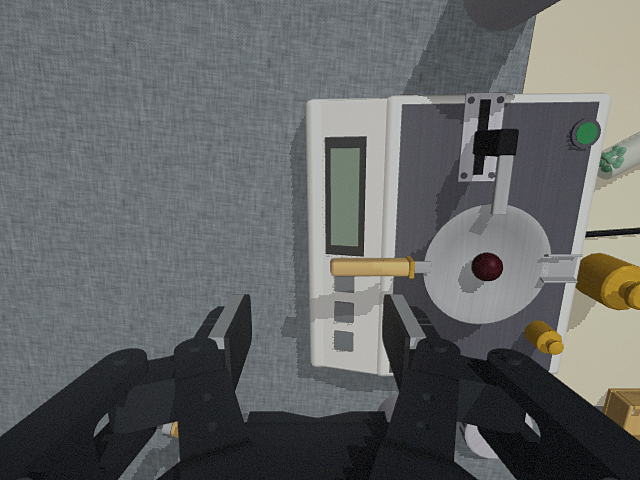

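The wrist view shows the pan rim centre at (487,264), the handle from (331,267) to (413,267), the lip end at (582,270) and the lock grip's top face at about (507,142). The tongue lies over the rim.

```bash
python3 - <<'E'
from h import *
import pickle
np.set_printoptions(precision=4,suppress=True)
c=pickle.load(open('w1.pkl','rb'))
for n,u,v,z in [("pan",487.5,264,.083),("bead",488,267,.085),("h1",413,267,.091),("h2",331,267,.091),("lip",582,270,.083),("griptop",508,142,.0925),("g_r",518,142,.0925),("g_top",508,129,.0925),("grip_l",498,142,.0925),
 ("bl",308,100,.03),("br",609,94,.048),("b_fl",312,364,.03)]: print(n,world("",u,v,z,c))
E
```

```text
pan [ 0.5717 -0.0408  0.083 ]
bead [ 0.5715 -0.0425  0.085 ]
h1 [ 0.5135 -0.0452  0.091 ]
h2 [ 0.4535 -0.0502  0.091 ]
lip [ 0.6442 -0.0396  0.083 ]
griptop [0.5622 0.0475 0.0925]
g_r [0.5689 0.048  0.0925]
g_top [0.5604 0.0556 0.0925]
grip_l [0.5556 0.0469 0.0925]
bl [0.4261 0.0687 0.03  ]
br [0.6528 0.0899 0.048 ]
b_fl [ 0.4485 -0.1738  0.03  ]
```

```bash
python3 -m creep '[{"claw":50,"xyz":[28,50,10],"delta_rot":[0,0,0]},{"claw":45,"xyz":[55,100,30],"delta_rot":[0,0,0]},{"claw":45,"xyz":[69,127,70],"delta_rot":[0,0,0]},{"claw":45,"xyz":[69,127,120],"delta_rot":[0,0,0]},{"claw":45,"xyz":[69,127,142],"delta_rot":[0,0,0]}]'
python3 -m creep '[{"claw":20,"xyz":[0,0,0],"delta_rot":[0,0,0]},{"claw":5,"xyz":[0,0,0],"delta_rot":[0,0,0]},{"claw":5,"xyz":[0,0,0],"delta_rot":[0,0,0]},{"claw":5,"xyz":[0,0,0],"delta_rot":[0,0,0]},{"claw":5,"xyz":[0,0,0],"delta_rot":[0,0,0]}]'
python3 -c "
from h import *
go(.563,.048,.078,95);print(monitor.get_state()['force'],monitor.get_state()['finger_force'])"
```

```text
t: 2.65
position: [0.5622, 0.0456, 0.2297]
ee_rot: [-2.129, -2.308, 0.005]
force: [-0.8, -0.2, 0.7]
opening: 0.528
finger_force: 0.0
t: 3.28
position: [0.5628, 0.0468, 0.2335]
ee_rot: [2.128, 2.309, 0.002]
force: [3.5, -1.6, -1.8]
opening: 0.152
finger_force: 60.5
shift [1.2 0.3 0.8] rot [ 0.0022  0.0005 -0.0057] t 3.275 pos [0.5628 0.0468 0.2335] op 0.15194912927883308 j [ 0.25  0.58 -0.56  1.87  0.42  0.8  -0.45]
[ 3.51870936 -1.62451973 -1.77249442] 60.46121835708618
```

```bash
python3 -m creep '[{"claw":5,"xyz":[3,0,0],"delta_rot":[0,0,0]},{"claw":5,"xyz":[7,0,0],"delta_rot":[0,0,0]},{"claw":5,"xyz":[11,0,0],"delta_rot":[0,0,0]},{"claw":5,"xyz":[15,0,0],"delta_rot":[0,0,0]},{"claw":5,"xyz":[18,0,0],"delta_rot":[0,0,0]}]'
python3 -m creep '[{"claw":5,"xyz":[1,0,0],"delta_rot":[0,0,0]},{"claw":5,"xyz":[2,0,0],"delta_rot":[0,0,0]},{"claw":5,"xyz":[3,0,0],"delta_rot":[0,0,0]},{"claw":5,"xyz":[4,0,0],"delta_rot":[0,0,0]},{"claw":5,"xyz":[5,0,0],"delta_rot":[0,0,0]}]'
```

```text
t: 3.9
position: [0.5611, 0.0658, 0.2334]
ee_rot: [2.127, 2.31, 0.002]
force: [3.3, -2.2, 5.5]
opening: 0.158
finger_force: 61.8
t: 4.53
position: [0.561, 0.0681, 0.2335]
ee_rot: [2.128, 2.306, -0.003]
force: [3.9, -11.6, 9.2]
opening: 0.153
finger_force: 62.3
```

```bash
python3 -m creep '[{"claw":5,"xyz":[1,0,0],"delta_rot":[0,0,0]},{"claw":5,"xyz":[2,0,0],"delta_rot":[0,0,0]},{"claw":5,"xyz":[3,0,0],"delta_rot":[0,0,0]},{"claw":5,"xyz":[3,0,0],"delta_rot":[0,0,0]},{"claw":5,"xyz":[3,0,0],"delta_rot":[0,0,0]}]'
```

```text
t: 5.15
position: [0.561, 0.0688, 0.2334]
ee_rot: [2.129, 2.303, -0.007]
force: [3.6, -16.0, 10.0]
opening: 0.15
finger_force: 62.6
```

```bash
python3 -m creep '[{"claw":45,"xyz":[0,0,0],"delta_rot":[0,0,0]},{"claw":45,"xyz":[0,0,0],"delta_rot":[0,0,0]},{"claw":45,"xyz":[0,0,0],"delta_rot":[0,0,0]},{"claw":45,"xyz":[0,0,-40],"delta_rot":[0,0,0]},{"claw":45,"xyz":[0,0,-90],"delta_rot":[0,0,0]}]'
python3 -c "
from h import *
go(.475,-.049,.15,184.7)"
```

```text
t: 5.78
position: [0.5594, 0.0735, 0.3224]
ee_rot: [-2.125, -2.31, 0.003]
force: [0.5, -0.5, 0.3]
opening: 0.53
finger_force: 0.0
shift [-115.1  -94.2   18. ] rot [-0.0022 -0.0034 -1.5697] t 5.775 pos [0.5594 0.0735 0.3224] op 0.5304048890568036 j [ 0.26  0.47 -0.63  1.8   0.33  0.98 -0.42]
```

```bash
python3 -m creep '[{"claw":45,"xyz":[-20,-18,0],"delta_rot":[0,0,-0.17]},{"claw":45,"xyz":[-40,-36,0],"delta_rot":[0,0,-0.34]},{"claw":45,"xyz":[-65,-54,0],"delta_rot":[0,0,-0.51]},{"claw":45,"xyz":[-90,-70,0],"delta_rot":[0,0,-0.68]},{"claw":45,"xyz":[-112,-82,0],"delta_rot":[0,0,-0.85]}]'
python3 -m creep '[{"claw":45,"xyz":[0,0,0],"delta_rot":[0,0,-0.17]},{"claw":45,"xyz":[0,0,0],"delta_rot":[0,0,-0.34]},{"claw":45,"xyz":[0,0,0],"delta_rot":[0,0,-0.51]},{"claw":45,"xyz":[0,0,0],"delta_rot":[0,0,-0.68]},{"claw":45,"xyz":[0,0,0],"delta_rot":[0,0,-0.72]}]'
python3 -c "
from h import *
import cv2
go(.486,-.0475,.084,184.8)
import pickle; pickle.dump(optics.calibration('wrist'),open('w2.pkl','wb'))
cv2.imwrite('pics/w2.png',optics.snapshot('wrist')[:,:,::-1])"
```

```text
t: 6.4
position: [0.4867, -0.0457, 0.3225]
ee_rot: [-0.977, -2.985, 0.0]
force: [-0.5, -0.1, -0.3]
opening: 0.531
finger_force: 0.0
t: 7.02
position: [0.4874, -0.045, 0.3225]
ee_rot: [0.13, -3.138, -0.001]
force: [0.0, 0.4, -0.7]
opening: 0.524
finger_force: 0.0
shift [ 1.5 -2.5 83.8] rot [ 0.0009 -0.0005 -0.0012] t 7.025 pos [ 0.4874 -0.045   0.3225] op 0.5242355366723918 j [ 0.79  0.47 -1.01  1.96  0.48  0.98  1.2 ]
```

View pics/w2.png

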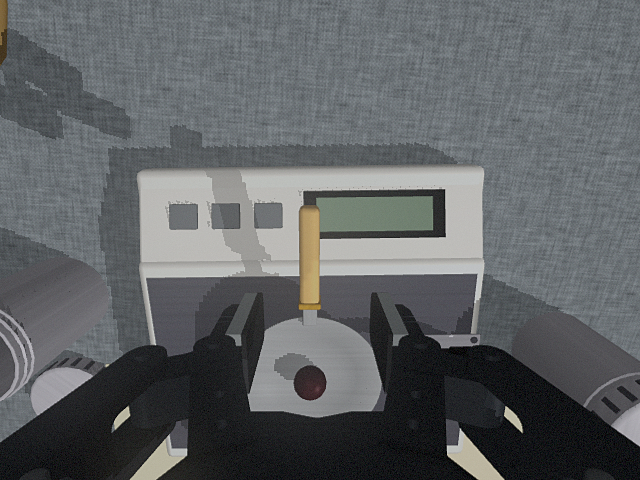

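The wrist view shows the handle running parallel to the fingers, from (309,207) to (310,306), with the bead central in the dish at (310,383). I'll check the handle's position.

```bash
python3 - <<'E'
from h import *
import pickle
c=pickle.load(open('w2.pkl','rb'))
a=world("",309.5,207,.091,c);b=world("",310,304,.091,c);print(a,b,(a+b)/2)
m=a*.45+b*.55
go(m[0],m[1],.084,184.8)
E
```

```text
[ 0.45258372 -0.05196661  0.091     ] [ 0.51100577 -0.04717232  0.091     ] [ 0.48179474 -0.04956947  0.091     ]
shift [ 3.  -4.1 83.8] rot [ 0.0007 -0.0006 -0.0013] t 7.075 pos [ 0.4874 -0.0451  0.3225] op 0.5271625358498963 j [ 0.79  0.47 -1.01  1.96  0.48  0.98  1.2 ]
```

```bash
python3 -m creep '[{"claw":40,"xyz":[3,-3.5,20],"delta_rot":[0,0,0]},{"claw":40,"xyz":[3,-3.5,45],"delta_rot":[0,0,0]},{"claw":35,"xyz":[3,-3.5,68],"delta_rot":[0,0,0]},{"claw":30,"xyz":[3,-3.5,80],"delta_rot":[0,0,0]},{"claw":28,"xyz":[3,-3.5,83.5],"delta_rot":[0,0,0]}]'
python3 -m creep '[{"claw":24,"xyz":[0,0,0],"delta_rot":[0,0,0]},{"claw":21,"xyz":[0,0,0],"delta_rot":[0,0,0]},{"claw":19,"xyz":[0,0,0],"delta_rot":[0,0,0]},{"claw":18,"xyz":[0,0,0],"delta_rot":[0,0,0]},{"claw":17,"xyz":[0,0,0],"delta_rot":[0,0,0]}]'
python3 -c "
from h import *
import cv2
go(.486,-.0475,.084,184.8)
im=optics.snapshot('wrist')[:,:,::-1]
cv2.imwrite('pics/w3.png',im)"
```

```text
t: 7.7
position: [0.4847, -0.0488, 0.2388]
ee_rot: [0.126, -3.138, -0.0]
force: [1.2, -0.1, -0.6]
opening: 0.33
finger_force: 0.0
t: 8.32
position: [0.4848, -0.0491, 0.2393]
ee_rot: [-0.127, 3.139, -0.0]
force: [-0.2, 0.1, 0.5]
opening: 0.199
finger_force: 0.0
shift [-1.3  1.5  0.6] rot [-0.0001  0.0002 -0.0027] t 8.325 pos [ 0.4848 -0.0491  0.2393] op 0.1986177645562287 j [ 0.7   0.57 -0.9   2.04  0.62  0.82  1.09]
```

View pics/w3.png

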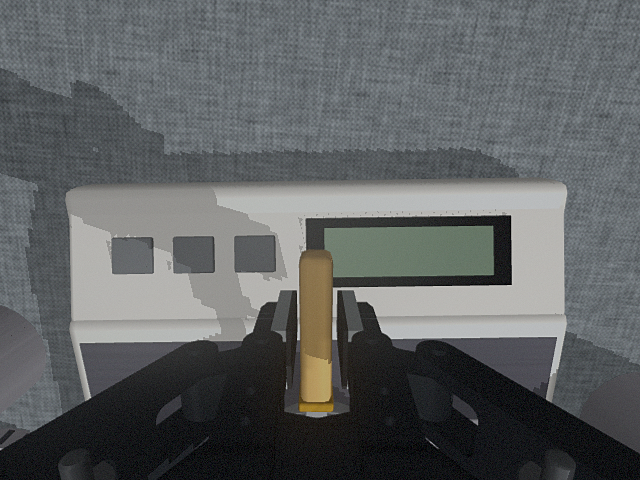

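The handle (301–332) sits centred between the pads (297 and 338). I'll close gently and lift slowly.

```bash
python3 -m creep '[{"claw":16,"xyz":[0,0,0],"delta_rot":[0,0,0]},{"claw":15,"xyz":[0,0,0],"delta_rot":[0,0,0]},{"claw":14,"xyz":[0,0,0],"delta_rot":[0,0,0]},{"claw":13,"xyz":[0,0,0],"delta_rot":[0,0,0]},{"claw":12,"xyz":[0,0,0],"delta_rot":[0,0,0]}]'
python3 -m creep '[{"claw":11,"xyz":[0,0,0],"delta_rot":[0,0,0]},{"claw":9,"xyz":[0,0,0],"delta_rot":[0,0,0]},{"claw":5,"xyz":[0,0,0],"delta_rot":[0,0,0]},{"claw":3,"xyz":[0,0,0],"delta_rot":[0,0,0]},{"claw":3,"xyz":[0,0,0],"delta_rot":[0,0,0]}]'
python3 -m creep '[{"claw":3,"xyz":[0,0,-0.5],"delta_rot":[0,0,0]},{"claw":3,"xyz":[0,0,-1],"delta_rot":[0,0,0]},{"claw":3,"xyz":[0,0,-2],"delta_rot":[0,0,0]},{"claw":3,"xyz":[0,0,-3],"delta_rot":[0,0,0]},{"claw":3,"xyz":[0,0,-4],"delta_rot":[0,0,0]}]'
python3 -c "
from h import *
import cv2
go(.486,-.0475,.084,184.8)
im=optics.snapshot('scene')[250:450,200:400,::-1]
cv2.imwrite('pics/s4.png',cv2.resize(im,None,fx=3,fy=3,interpolation=2))"
```

```text
t: 9.0
position: [0.4848, -0.0491, 0.2392]
ee_rot: [-0.127, 3.139, -0.0]
force: [0.7, -0.5, -0.2]
opening: 0.143
finger_force: 1.4
t: 9.62
position: [0.4848, -0.049, 0.2392]
ee_rot: [0.127, -3.139, 0.0]
force: [0.8, -0.3, 2.2]
opening: 0.127
finger_force: 58.5
t: 10.25
position: [0.4848, -0.049, 0.2433]
ee_rot: [-0.128, 3.139, -0.0]
force: [-0.4, 0.4, -0.7]
opening: 0.125
finger_force: 58.4
shift [-1.3  1.4  4.6] rot [-0.      0.     -0.0025] t 10.25 pos [ 0.4848 -0.049   0.2433] op 0.12521998345399601 j [ 0.71  0.57 -0.91  2.04  0.61  0.83  1.09]
```

View pics/s4.png

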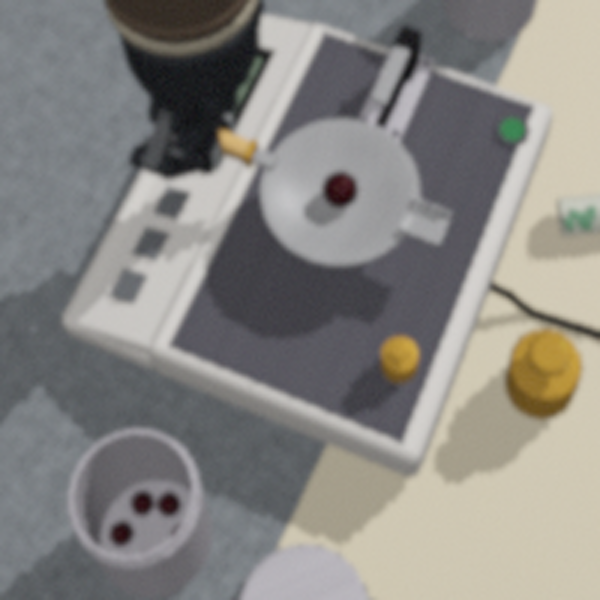

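The lock tongue is clear of the rim and the bead is still centred at (340,188). I'll keep lifting, smoothly.

```bash
python3 -m creep '[{"claw":3,"xyz":[0,0,-2],"delta_rot":[0,0,0]},{"claw":3,"xyz":[0,0,-5],"delta_rot":[0,0,0]},{"claw":3,"xyz":[0,0,-9],"delta_rot":[0,0,0]},{"claw":3,"xyz":[0,0,-13],"delta_rot":[0,0,0]},{"claw":3,"xyz":[0,0,-17],"delta_rot":[0,0,0]}]'
python3 -m creep '[{"claw":3,"xyz":[0,0,-4],"delta_rot":[0,0,0]},{"claw":3,"xyz":[0,0,-8],"delta_rot":[0,0,0]},{"claw":3,"xyz":[0,0,-12],"delta_rot":[0,0,0]},{"claw":3,"xyz":[0,0,-16],"delta_rot":[0,0,0]},{"claw":3,"xyz":[0,0,-20],"delta_rot":[0,0,0]}]'
python3 -m creep '[{"claw":3,"xyz":[0,0,-4],"delta_rot":[0,0,0]},{"claw":3,"xyz":[0,0,-8],"delta_rot":[0,0,0]},{"claw":3,"xyz":[0,0,-11],"delta_rot":[0,0,0]},{"claw":3,"xyz":[0,0,-13],"delta_rot":[0,0,0]},{"claw":3,"xyz":[0,0,-14],"delta_rot":[0,0,0]}]'
cat >> h.py <<'E'
def bead(show=None):
    "bead offset (mm, world) from predicted pan axis, by scene and top cameras"
    import cv2
    s=monitor.get_state(); M=R.from_rotvec(s["ee_rot"])
    ax=s["position"]+M.apply([-.0875,0,bot.hold_point_z])  # 18 mm above pan origin ~ bead centre
    for n in ("scene","top"):
        c=optics.calibration(n);K=c["camera_matrix"];E=c["extrinsics"]
        im=optics.snapshot(n).astype(int)
        uv=K@(E[:3,:3].T@(ax-E[:3,3]));u,v=uv[:2]/uv[2]
        r,g,b=im[...,0],im[...,1],im[...,2]
        m=((r<110)&(r-g>15)&(abs(r-b)<60)&(g<60)).astype(np.uint8)
        k,l,st,ce=cv2.connectedComponentsWithStats(m)
        q=[(np.hypot(*(ce[i]-[u,v])),st[i,4],ce[i]) for i in range(1,k) if st[i,4]>15]
        q=min(q,key=lambda t:t[0]) if q else None
        if q: print(n,"area",q[1],"px",q[2].round(1),"off mm",((world(n,*q[2],ax[2])-ax)[:2]*1e3).round(1))
        if n==show: cv2.imwrite("pics/"+show+"%d.png"%(s["t"]*100),im[...,::-1].astype(np.uint8))
    print("axis",ax.round(4))
E
python3 -c "
from h import *
bead()
go(.549,-.096,.141,95)"
```

```text
t: 10.92
position: [0.4848, -0.0491, 0.2605]
ee_rot: [-0.127, 3.139, -0.0]
force: [-0.2, 0.7, -2.0]
opening: 0.127
finger_force: 58.5
t: 11.55
position: [0.4848, -0.049, 0.2804]
ee_rot: [0.127, -3.139, 0.0]
force: [0.1, 0.4, -1.2]
opening: 0.125
finger_force: 58.5
t: 12.18
position: [0.4848, -0.0491, 0.2943]
ee_rot: [-0.127, 3.139, -0.0]
force: [-0.4, -0.2, -1.8]
opening: 0.126
finger_force: 58.5
scene area 73 px [312.6 299.9] off mm [ 2.4 -1.4]
top area 17 px [376.6 223.5] off mm [1.6 1.6]
axis [ 0.572  -0.042   0.1396]
shift [-60.2 -52.   -1.5] rot [0.0000e+00 1.0000e-04 1.5647e+00] t 12.275 pos [ 0.4848 -0.0491  0.2942] op 0.12578375793008315 j [ 0.77  0.5  -0.98  2.    0.52  0.92  1.17]
```

```bash
python3 - <<'E'
from h import *
f=lambda s:10*s**3-15*s**4+6*s**5
def pose(k):
    s=f(k/30); th=1.571*s
    return np.array([26.6*s+87.5*(np.cos(th)-1),-141.3*s+87.5*np.sin(th)]),th
for c in range(6):
    p0,t0=pose(5*c); Q=np.array([[np.cos(t0),np.sin(t0)],[-np.sin(t0),np.cos(t0)]])
    for k in range(1,6):
        p,t=pose(5*c+k); print(c,(Q@(p-p0)).round(1),round(t-t0,3))
E
```

```text
0 [ 0. -0.] 0.001
0 [ 0.1 -0. ] 0.004
0 [ 0.2 -0. ] 0.013
0 [ 0.5 -0.1] 0.03
0 [ 0.8 -0.1] 0.056
1 [ 0.4 -0.1] 0.035
1 [ 0.7 -0.3] 0.08
1 [ 0.8 -0.5] 0.136
1 [ 0.6 -0.8] 0.2
1 [-0.  -1.2] 0.274
2 [-1.4 -0.3] 0.081
2 [-3.5 -0.6] 0.169
2 [-6.4 -1.1] 0.262
2 [-10.2  -1.8] 0.358
2 [-14.9  -2.8] 0.456
3 [-5.5  1.2] 0.098
3 [-11.7   2.2] 0.194
3 [-18.4   3.1] 0.287
3 [-25.4   3.7] 0.375
3 [-32.5   4.1] 0.456
4 [-6.1  3.1] 0.074
4 [-11.8   5.8] 0.138
4 [-17.    8.1] 0.193
4 [-21.5   9.9] 0.239
4 [-25.1  11.3] 0.274
5 [-2.3  1.7] 0.026
5 [-3.8  2.8] 0.042
5 [-4.7  3.4] 0.052
5 [-5.   3.6] 0.055
5 [-5.1  3.7] 0.056
```

```bash
python3 -m creep '[{"claw":3,"xyz":[0,0,0],"delta_rot":[0,0,0.001]},{"claw":3,"xyz":[0.1,0,0],"delta_rot":[0,0,0.004]},{"claw":3,"xyz":[0.2,0,0],"delta_rot":[0,0,0.013]},{"claw":3,"xyz":[0.5,-0.1,0],"delta_rot":[0,0,0.03]},{"claw":3,"xyz":[0.8,-0.1,0],"delta_rot":[0,0,0.056]}]'
python3 -m creep '[{"claw":3,"xyz":[0.4,-0.1,0],"delta_rot":[0,0,0.035]},{"claw":3,"xyz":[0.7,-0.3,0],"delta_rot":[0,0,0.08]},{"claw":3,"xyz":[0.8,-0.5,0],"delta_rot":[0,0,0.136]},{"claw":3,"xyz":[0.6,-0.8,0],"delta_rot":[0,0,0.2]},{"claw":3,"xyz":[0,-1.2,0],"delta_rot":[0,0,0.274]}]'
python3 -c "
from h import *
bead()"
python3 -m creep '[{"claw":3,"xyz":[-1.4,-0.3,0],"delta_rot":[0,0,0.081]},{"claw":3,"xyz":[-3.5,-0.6,0],"delta_rot":[0,0,0.169]},{"claw":3,"xyz":[-6.4,-1.1,0],"delta_rot":[0,0,0.262]},{"claw":3,"xyz":[-10.2,-1.8,0],"delta_rot":[0,0,0.358]},{"claw":3,"xyz":[-14.9,-2.8,0],"delta_rot":[0,0,0.456]}]'
python3 -m creep '[{"claw":3,"xyz":[-5.5,1.2,0],"delta_rot":[0,0,0.098]},{"claw":3,"xyz":[-11.7,2.2,0],"delta_rot":[0,0,0.194]},{"claw":3,"xyz":[-18.4,3.1,0],"delta_rot":[0,0,0.287]},{"claw":3,"xyz":[-25.4,3.7,0],"delta_rot":[0,0,0.375]},{"claw":3,"xyz":[-32.5,4.1,0],"delta_rot":[0,0,0.456]}]'
python3 -m creep '[{"claw":3,"xyz":[-6.1,3.1,0],"delta_rot":[0,0,0.074]},{"claw":3,"xyz":[-11.8,5.8,0],"delta_rot":[0,0,0.138]},{"claw":3,"xyz":[-17,8.1,0],"delta_rot":[0,0,0.193]},{"claw":3,"xyz":[-21.5,9.9,0],"delta_rot":[0,0,0.239]},{"claw":3,"xyz":[-25.1,11.3,0],"delta_rot":[0,0,0.274]}]'
python3 -m creep '[{"claw":3,"xyz":[-2.3,1.7,0],"delta_rot":[0,0,0.026]},{"claw":3,"xyz":[-3.8,2.8,0],"delta_rot":[0,0,0.042]},{"claw":3,"xyz":[-4.7,3.4,0],"delta_rot":[0,0,0.052]},{"claw":3,"xyz":[-5,3.6,0],"delta_rot":[0,0,0.055]},{"claw":3,"xyz":[-5.1,3.7,0],"delta_rot":[0,0,0.056]}]'
python3 -c "
from h import *
import cv2
bead()
go(.5495,-.098,.141,94.8)
im=optics.snapshot('top')[180:290,320:480,::-1]; cv2.imwrite('pics/t5.png',cv2.resize(im,None,fx=5,fy=5,interpolation=2))
im=optics.snapshot('scene')[250:450,200:400,::-1]; cv2.imwrite('pics/s5.png',cv2.resize(im,None,fx=3,fy=3,interpolation=2))"
```

```text
t: 12.9
position: [0.484, -0.0492, 0.2942]
ee_rot: [0.037, -3.141, 0.0]
force: [0.6, -0.5, -1.6]
opening: 0.124
finger_force: 58.5
t: 13.52
position: [0.484, -0.0504, 0.2942]
ee_rot: [0.395, 3.117, -0.0]
force: [0.7, 0.8, -1.6]
opening: 0.126
finger_force: 58.5
scene area 77 px [302.4 313.5] off mm [ 2.4 -1.6]
top area 1735 px [355.  120.3] off mm [263.   90.6]
axis [ 0.5687 -0.0722  0.1395]
t: 14.25
position: [0.4978, -0.0567, 0.2942]
ee_rot: [-1.087, -2.947, -0.0]
force: [0.5, -0.2, -1.2]
opening: 0.128
finger_force: 58.5
t: 14.88
position: [0.5254, -0.0747, 0.2941]
ee_rot: [-1.725, -2.626, -0.0]
force: [1.0, -0.0, -1.3]
opening: 0.124
finger_force: 58.5
t: 15.5
position: [0.5457, -0.0934, 0.2941]
ee_rot: [-2.067, -2.366, -0.0]
force: [-0.4, -1.1, -2.3]
opening: 0.127
finger_force: 58.5
t: 16.12
position: [0.5499, -0.0977, 0.2942]
ee_rot: [-2.131, -2.309, 0.0]
force: [0.5, -0.4, -2.1]
opening: 0.126
finger_force: 58.5
scene area 88 px [261.4 367.7] off mm [ 2.1 -1.4]
top area 19 px [486.7 145. ] off mm [ 220.9 -124.9]
axis [ 0.5569 -0.185   0.1395]
shift [-0.2 -0.4 -1.5] rot [ 0.0001  0.     -0.0036] t 16.225 pos [ 0.5499 -0.0978  0.2942] op 0.13088738912004788 j [ 0.52  0.48 -0.56  1.85  0.32  0.9  -0.12]
```

View pics/t5.png

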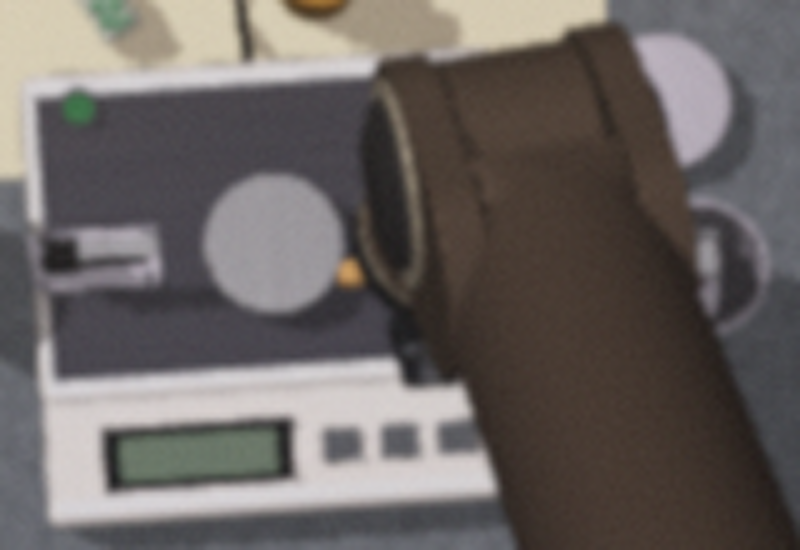

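View pics/s5.png

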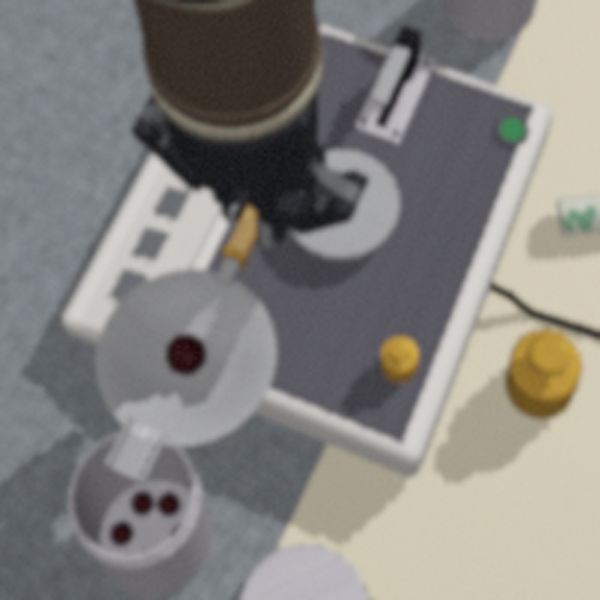

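The pan is level with the bead central at (185,354), the lip edge is over the mouth at scene crop (126,472), and the lock is open. I'll check the numbers.

```bash
python3 - <<'E'
from h import *
S=lambda U,V,z:world("scene",(U+.5)/3-.5+200,(V+.5)/3-.5+250,z)
T=lambda U,V,z:world("top",(U+.5)/5-.5+320,(V+.5)/5-.5+180,z)
print("lip",S(126,472,.139),T(717,268,.139)); print("mouth",S(136,497,.1),T(697,268,.1)); print("pan",S(187,357,.139))
E
```

```text
lip [ 0.56438109 -0.252503    0.139     ] [ 0.55566165 -0.25221919  0.139     ]
mouth [ 0.56594286 -0.25471593  0.1       ] [ 0.56045522 -0.25134784  0.1       ]
pan [ 0.56054477 -0.1871122   0.139     ]
```

Both cameras put the lip within about 5 mm of the mouth's centre. I'll hold briefly, then hand in.

```bash
for i in 1 2; do python3 -m creep '[{"claw":3,"xyz":[0,0,0],"delta_rot":[0,0,0]},{"claw":3,"xyz":[0,0,0],"delta_rot":[0,0,0]},{"claw":3,"xyz":[0,0,0],"delta_rot":[0,0,0]},{"claw":3,"xyz":[0,0,0],"delta_rot":[0,0,0]},{"claw":3,"xyz":[0,0,0],"delta_rot":[0,0,0]}]'; done
python3 -c "
from h import *
bead(); print(bot.hand_in())"
```

```text
t: 16.95
position: [0.5499, -0.0978, 0.2942]
ee_rot: [-2.131, -2.308, 0.0]
force: [0.2, -0.6, -1.2]
opening: 0.128
finger_force: 58.5
t: 17.58
position: [0.5499, -0.0978, 0.2942]
ee_rot: [2.131, 2.308, -0.0]
force: [0.0, 0.5, -0.8]
opening: 0.128
finger_force: 58.5
scene area 90 px [261.4 367.8] off mm [ 2.1 -1.5]
top area 19 px [486.7 145. ] off mm [ 220.9 -124.8]
axis [ 0.5569 -0.185   0.1395]
the job is handed in; nothing more can be done
None
```

I handed the job in at about 17.6 s: the lock is at its end stop, and the pan is held level and still, a quarter turn round, with its lip about 39 mm above the open canister's mouth (within about 5 mm of centre) and the bead about 2.5 mm from the middle; no verdict was returned.

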